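Fill the clamped tray with carved rosette blocks and stack the emptied tray

TASK

Slide the loose part-filled tray along its track until its open mouth meets the mouth of the clamped tray, then push its two carved blocks straight across, never lifting any block, until all four blocks are fully home, packed against the closed end of the clamped tray's two lanes. Then stack the emptied tray squarely on the empty one in the rack, turned so that its red ear goes down into the slot in the fence, and let go; leave everything else on the bench where it is.

Things in the scene. Friction and masses are not known exactly. Their poses are not given: they have to be found in the camera images.
- board: packing board, fixed, 375 x 164 x 12 mm, lying on the bench; origin on the bench, x along the track towards the clamped tray, y to the left, spanning x = -140 to +235 mm. At its +x end the clamped tray (plywood, green divider) is screwed down; before it lies the track for the loose tray
- clamped_mouth (a point): centre of the clamped tray's open mouth, on its floor (board x = 85, y = 0, z = 18 mm). That tray runs 128 mm from here in +x to its closed end; two lanes 58 mm wide, centre lines at y = +-33 mm, divider 8 mm and side walls 3 mm thick, tops at z = 52 mm. Each lane holds two blocks end to end (120 of the 128 mm)
- tray: the loose part-filled tray, plywood, blue divider, red ear, about 0.25 kg, 134 x 130 x 40 mm (x, y, z), on the track short of the clamped tray. Origin at the centre of its underside, x towards its open mouth; 6 mm end wall at x = -67 mm, floor 6 mm, side walls 5 mm; its 12 mm thick divider along x, as high as the walls, can be pinched in the middle to lift the empty tray
- tray_mouth (a point): centre of the loose tray's open mouth, on its floor (tray x = 67, y = 0, z = 6 mm); on the track this floor is 2 mm higher than the clamped tray's. Its two lanes are 54 mm wide, centre lines at tray y = +33 and -33 mm, closed behind, open here
- tray_ear (a point): centre of the red ear on the loose tray's +y side: 24 mm along x, 14 mm out from the side wall (y = 65 to 79 mm), z = 14 to 38 mm; at tray x = -25, y = 72, z = 26 mm
- rack: stacking rack, fixed, grey base 180 x 180 x 10 mm, origin under its centre on the bench, with a dark fence round a pocket 140 x 136 mm (x by y), upright to z = 62 mm, then flaring outwards in yellow to 73 mm. An empty tray stands in it, top at z = 50 mm; the next goes on that, underside at z = 50 mm, its own x along the rack's x: it fits only that way round
- rack_slot (a point): where the ear's centre ends when the second tray is seated: rack x = -25, y = 72, z = 76 mm, in the 34 mm wide slot in the +y side of the fence
- stacked_tray: the empty tray already in the rack, like the loose one in shape and axes; stays there
- glue: yellow glue bottle standing between the board and the rack, 56 mm diameter, 150 mm high; origin under its centre; leave it alone
- wax_tin: round tin, 64 mm diameter, 55 mm high; origin under its centre; leave it alone
- plane: wooden hand plane, 200 x 60 mm, 100 mm high with its grip; origin under its centre; leave it alone
- mallet: carver's mallet standing on its head, 100 mm diameter, 245 mm high; origin under its centre; leave it alone
- cork_block: cork sanding block 110 x 65 x 35 mm; origin under its centre; leave it alone
- offcut: wooden offcut 130 x 36 x 30 mm between the board and the rack, at the far end; origin under its centre; leave it alone
- chisel: chisel lying along its x axis, handle 130 mm long and 22 mm thick, 240 mm in all; origin on the bench near its middle; leave it alone
- track (a point): middle of the track (board x = -28, y = 0, z = 14 mm): a grey pad, top at board z = 14 mm, x = -140 to +83 mm, between two aluminium rails (inner faces at y = +-66.5 mm, 8 mm wide, tops at z = 24 mm), open at its near end; the loose tray slides on it with 1.5 mm play each side
- block_left_clamped: carved rosette block, pale wood, 60 mm long (x, along the lane), 50 mm wide, 24 mm high with a 3 to 4 mm rosette on top, vertical corners rounded, about 60 g; origin at the centre of its underside. At the start it lies somewhere in the +y lane of the clamped tray; it ends at that lane's closed end
- block_left_loose: carved rosette block, pale wood, 60 mm long (x, along the lane), 50 mm wide, 24 mm high with a 3 to 4 mm rosette on top, vertical corners rounded, about 60 g; origin at the centre of its underside. At the start it lies in the +y lane of the loose tray, with at least 43 mm free behind it; it ends in the clamped tray's +y lane, behind the other block
- home_left_inner (a point): home of the first block in the clamped tray's +y lane (centre of its underside), against the closed end: board x = 183, y = +33, z = 18 mm
- home_left_outer (a point): home of the second block in the clamped tray's +y lane (centre of its underside): board x = 123, y = +33, z = 18 mm; its back face is then 8 mm inside the mouth
- block_right_clamped: carved rosette block, pale wood, 60 mm long (x, along the lane), 50 mm wide, 24 mm high with a 3 to 4 mm rosette on top, vertical corners rounded, about 60 g; origin at the centre of its underside. At the start it lies somewhere in the -y lane of the clamped tray; it ends at that lane's closed end
- block_right_loose: carved rosette block, pale wood, 60 mm long (x, along the lane), 50 mm wide, 24 mm high with a 3 to 4 mm rosette on top, vertical corners rounded, about 60 g; origin at the centre of its underside. At the start it lies in the -y lane of the loose tray, with at least 43 mm free behind it; it ends in the clamped tray's -y lane, behind the other block
- home_right_inner (a point): home of the first block in the clamped tray's -y lane (centre of its underside), against the closed end: board x = 183, y = -33, z = 18 mm
- home_right_outer (a point): home of the second block in the clamped tray's -y lane (centre of its underside): board x = 123, y = -33, z = 18 mm; its back face is then 8 mm inside the mouth
Things that resemble listed ones, but are neither listed nor needed, are in the scene too. What is shaped like the block_right_loose but blue, purple or turquoise is not meant.

How it is judged:
By the outcome, as a careful person would: the job done as asked, in the order asked, and still so for the second after the job is handed in, with the robot touching nothing.
It also fails if it takes over 61 s, if anything falls off the work surface, if the arm or the gripper's body presses on something with over 40 N, if the wrist force passes 120 N, or if a joint passes its speed limit or range.

ROBOT

A 7-joint arm with a two-finger parallel gripper is mounted at the origin on the work surface. World frame = base frame: x ahead of the robot, y to its left, z up, the work surface at z = 0. Lengths are in mm, angles in rad, forces in N, time in s.
With the tool pointing down it reaches from about 425 to 975 mm from the base axis. Payload 16.7 kg.
Tool frame: the origin (TCP) lies midway between the tips of the shut fingers; the grasp point (between the pads) lies behind it (manip.hold_point_z is the z of the grasp point in the tool frame, in mm); z points along the fingers, y is the line along which they close (so a half turn about z gives the same grasp; the last joint's range is limited). The gripper opens to 85 mm and grips with 20 to 120 N. Pads are 22 mm wide; open, the fingers measure 114 mm over their backs; the gripper's body (76 mm by 85 mm) begins 54 mm behind the grasp point. The pads swing forward as they close: fully open they stand 13 mm farther back than shut.
Start: joints at [-1.454, 0.426, 0.074, 1.606, -0.034, 1.111, -0.067], TCP at [177.968, 651.079, 231.302] pointing down, gripper open.
Joint ranges: [-2.85, 2.85], [-0.5, 2.14], [-1.23, 1.37], [0.21, 2.46], [-1.02, 4.16], [0.16, 2.05], [-2.73, 2.73]. Speed limits (rad/s): [1.89, 1.89, 2.39, 2.39, 3.01, 3.01, 3.01].

INTERFACE

Orientations are given as a rotation vector (axis times angle).
In Python, from plant import manip, eyes gives the robot as it stands. The module is installed in compiled form; this text tells all that it offers.
- The arm moves only by the tool move_arm, never from a script. Its argument "moves" is one flat list of numbers, 5 for each row, row after row: the gripper command: -1 is shut, 1 is fully open, values between are in proportion, then the shift along the tool's x, y, z in m, then the turn about the tool's z in rad. In form: [gripper, x, y, z, roll, gripper, x, y, z, roll, ...]. A call has 1 to 20 rows; each row is the pose to reach, as a shift and turn from the pose commanded when the call began, along the tool's axes at that moment; what a row does not reach only later rows make up. A row lasts 1/12 s, in which the tool goes at most 41.7 mm and 7.16 degrees, less where a joint would pass 70% of its speed; a pose out of reach is approached as far as the arm can. A call with a gripper value outside its range is refused whole. The fingers move at their own pace and stop on an object; the grip force is fixed at half the most. Time passes only in rows, so rows that repeat a pose let the fingers close. It gives the time, the measured TCP pose, the force, the opening and the grip force at its end, in the units of the state.
- manip.state(): the state, without advancing time (a new reading comes with each control period).
- eyes.get_image(name): name is "side" or "top" or "wrist"; returns the picture (420x560x3 uint8, red, green, blue); there is no depth.
- eyes.camera_model(name): a dict with "camera_matrix" (3x3 intrinsics, pixels), "rvec" (rotation vector, rad) and "tvec" (3), from world to camera coordinates, as OpenCV has them; the wrist camera has in their place "tool_from_camera" (4x4, takes a point from camera to tool coordinates, whose origin is the TCP and whose axes are the flange's). Camera axes: x right, y down, z forward; pixel columns grow to the right and rows downward; lengths in mm; the calibration is good to about 2 mm. The wrist camera is an equidistant fisheye: a pixel r from the principal point sees the ray r / f radians off the axis. A picture is of the moment at which its call begins: read the wrist's pose just before it. camera_model takes no time and is no camera call.
- manip.sign_off(): hands the job in; it is judged then, once.
The state is a dict: "time": time; "qpos": joint angles; "joint_vel": joint speeds; "joint_torque": joint torques, N m; "position": TCP position; "eef_rot": TCP orientation; "wrist_force": force on the tool from outside, world axes, zero at the start; "torque": the same for the moment, N m; "width": finger opening in mm; "grasp_force": force on a finger pad.
Only numpy, scipy, OpenCV 4.12 (cv2) and the standard library are available. Lean on these libraries where they do the work, as an engineer would, in place of code of your own. Each camera call takes 0.05 s, during which the arm holds its last target. There are 200 camera calls.

## Working session

There is one attempt and no reset: what is moved stays moved. The work goes in short steps, Python scripts to look and compute and a tool call to move; the robot and the scene stay as the last step left them, time stands still between calls to the robot, and variables do not carry over. Pictures are saved under pics/ and viewed, at most 10 in all, crops included, and the job is handed in when it is done.

Besides the shell and the picture viewer there is one more tool, called in YAML: its name, and indented under it one key for each argument. move_arm: Moves the arm, as the interface text tells. Its arguments: {"type":"object","properties":{"moves":{"type":"array","items":{"type":"number"}}},"required":["moves"]}

```bash
mkdir -p pics; python3 - <<'E'
from plant import manip, eyes
import cv2, numpy as np
s=manip.state(); print({k:np.round(v,3).tolist() for k,v in s.items()}, manip.hold_point_z)
for n in ("top","side","wrist"):
    im=eyes.get_image(n); cv2.imwrite(f"pics/{n}0.png",im[:,:,::-1])
    m=eyes.camera_model(n); print(n,{k:np.round(v,4).tolist() for k,v in m.items()})
E
```

```text
{'time': 0.0, 'qpos': [-1.453, 0.427, 0.074, 1.607, -0.034, 1.111, -0.067], 'joint_vel': [-0.001, 0.001, 0.001, 0.002, -0.001, -0.0, 0.002], 'joint_torque': [0.001, -94.984, 3.761, -46.351, 0.019, 0.01, 0.0], 'position': [177.899, 650.698, 230.618], 'eef_rot': [-0.418, -3.114, 0.002], 'wrist_force': [0.288, 0.112, -0.047], 'torque': [0.042, 0.007, 0.008], 'grasp_force': 0.0, 'width': 85.468} -18.700000000000003
top {'camera_matrix': [[382.5547, 0.0, 274.5483], [0.0, 382.5547, 213.6826], [0.0, 0.0, 1.0]], 'rvec': [2.1661, -2.124, 0.1943], 'tvec': [-17.1573, 481.0166, 1062.5426]}
side {'camera_matrix': [[409.8734, 0.0, 273.9312], [0.0, 409.8734, 207.096], [0.0, 0.0, 1.0]], 'rvec': [2.0087, -0.7628, 0.4362], 'tvec': [-369.3126, 220.6348, 1116.3477]}
wrist {'camera_matrix': [[325.1923, 0.0, 284.9206], [0.0, 325.1923, 212.4255], [0.0, 0.0, 1.0]], 'tool_from_camera': [[0.0009, -0.9559, -0.2938, 73.5471], [1.0, 0.001, -0.0001, -0.1594], [0.0004, -0.2938, 0.9559, -142.4263], [0.0, 0.0, 0.0, 1.0]]}
```

View pics/top0.png

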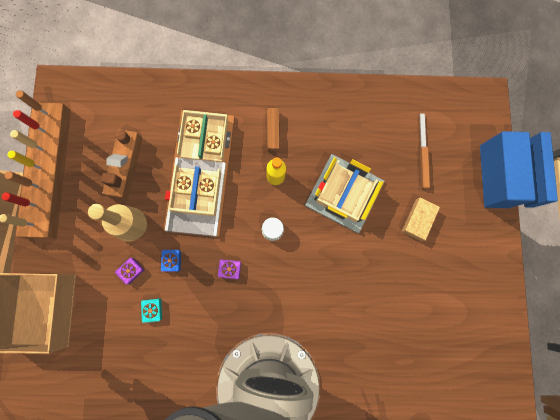

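View pics/side0.png

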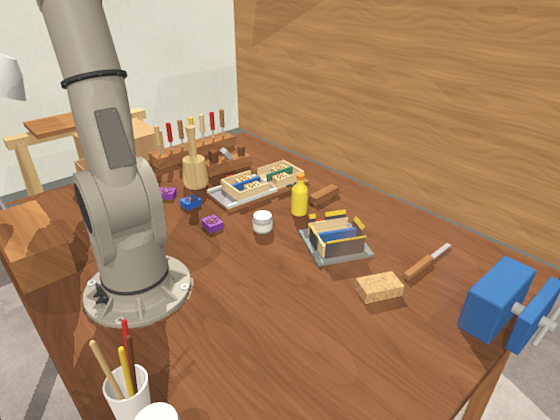

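The top view shows the board with the clamped tray (green divider, ~(203,135)) and the loose tray (blue divider, ~(194,190); red ear, ~(167,195)). The rack is at ~(345,193), with its slot and the stacked tray's red ear at ~(321,186). Purple, blue and turquoise decoy blocks lie at (128,270), (171,261), (229,269) and (151,310). The side view confirms this layout.

```bash
cat > h.py <<'E'
import cv2, numpy as np
from plant import manip, eyes
from scipy.spatial.transform import Rotation as R
def ray(name,uv,z):
    m=eyes.camera_model(name); K=m["camera_matrix"]
    Rm=cv2.Rodrigues(np.array(m["rvec"],float))[0]; t=np.array(m["tvec"]).ravel()
    uv=np.atleast_2d(np.array(uv,float)); d=np.c_[uv,np.ones(len(uv))]@np.linalg.inv(K).T@Rm
    c=-Rm.T@t; return c+d*((z-c[2])/d[:,2])[:,None]
def proj(name,P):
    m=eyes.camera_model(name)
    return cv2.projectPoints(np.atleast_2d(np.array(P,float)),np.array(m["rvec"],float),np.array(m["tvec"],float),np.array(m["camera_matrix"]),None)[0][:,0]
E
python3 - <<'E'
from h import *
im=cv2.imread("pics/top0.png")
a=cv2.resize(im[100:245,155:240],None,fx=4,fy=4,interpolation=cv2.INTER_CUBIC)
b=cv2.resize(im[140:245,295:395],None,fx=4,fy=4,interpolation=cv2.INTER_CUBIC)
c=np.zeros((580,740,3),np.uint8); c[:a.shape[0],:340]=a; c[:b.shape[0],340:740]=b
cv2.imwrite("pics/c1.png",c)
hsv=cv2.cvtColor(im,cv2.COLOR_BGR2HSV)
for nm,lo,hi in (("blue",(100,120,60),(125,255,255)),("green",(55,80,40),(90,255,255)),("red",(0,190,130),(6,255,255)),("yellow",(22,200,120),(32,255,255))):
    cs=cv2.findContours(cv2.inRange(hsv,lo,hi),cv2.RETR_EXTERNAL,cv2.CHAIN_APPROX_NONE)[0]
    for q in cs:
        if cv2.contourArea(q)>10:
            r=cv2.minAreaRect(q); 
            if 100<r[0][0]<400 and r[0][1]<260: print(nm,np.round(r[0],1),np.round(r[1],1),round(r[2],1),np.round(ray("top",[r[0]],52),0))
print(proj("top",[177,650,230]))
E
```

```text
blue [347.8 188.4] [ 4.5 42. ] 26.6 [[ 558. -218.   52.]]
blue [194.8 188. ] [ 5.7 42.4] 7.6 [[549. 222.  52.]]
green [202.4 136.4] [ 4.3 43.1] 7.8 [[704. 208.  52.]]
red [167.  195.5] [9. 4.] 90.0 [[525. 300.  52.]]
red [321.2 185.6] [3.6 8. ] 26.6 [[ 564. -141.   52.]]
yellow [336.8 211.4] [20.6  1.8] 26.6 [[ 490. -185.   52.]]
yellow [317.5 192. ] [2.7 5.8] 26.6 [[ 545. -130.   52.]]
yellow [371.8 200.2] [ 4.  41.5] 25.8 [[ 525. -287.   52.]]
yellow [276. 172.] [24. 18.] 90.0 [[602.  -9.  52.]]
yellow [360.  165.5] [20.1  4.5] 26.6 [[ 627. -254.   52.]]
yellow [329.7 168.6] [ 2.7 22.8] 26.6 [[ 616. -166.   52.]]
[[-20.9438643  328.26542194]]
```

View pics/c1.png

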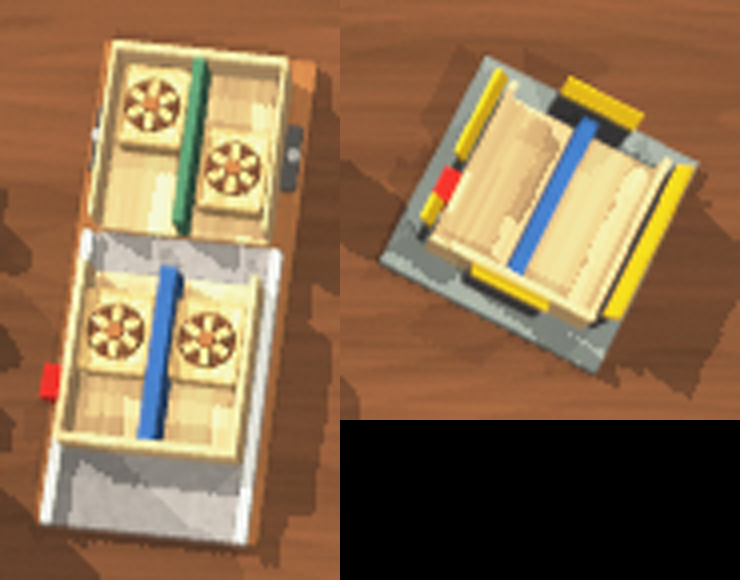

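View pics/wrist0.png

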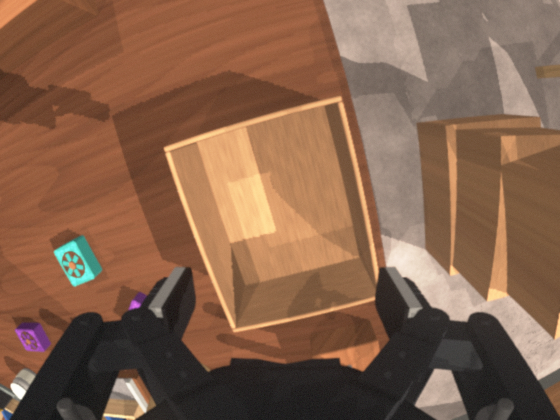

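The zoomed crop shows the loose tray with its mouth towards the clamped tray (up), blocks at crop (115,330) and (205,340), and its red ear at (48,380). In the rack crop the ear and slot are at (447,183) and the blue divider at (552,195). The wrist view shows only a bin and the coloured decoys, e.g. turquoise at (78,262).

Candidates for the tray to move: blue divider at top-image (195,188) or (348,188). The latter is the stacked one in the rack, so I choose (195,188), the one with two pale blocks on the track. Candidates for the blocks: pale (184,183) and (207,185), against the coloured decoys listed above. I choose the pale ones.

Next I move to hover over the board.

move_arm:
  moves: [-1,-0.308,-0.368,-0.11,-0.17,-1,-0.308,-0.368,-0.11,-0.17,-1,-0.308,-0.368,-0.11,-0.17,-1,-0.308,-0.368,-0.11,-0.17,-1,-0.308,-0.368,-0.11,-0.17,-1,-0.308,-0.368,-0.11,-0.17,-1,-0.308,-0.368,-0.11,-0.17,-1,-0.308,-0.368,-0.11,-0.17,-1,-0.308,-0.368,-0.11,-0.17,-1,-0.308,-0.368,-0.11,-0.17,-1,-0.308,-0.368,-0.11,-0.17,-1,-0.56,-0.3,-0.07,-0.17,-1,-0.56,-0.3,-0.07,-0.17,-1,-0.56,-0.3,-0.07,-0.17,-1,-0.56,-0.3,-0.07,-0.17,-1,-0.56,-0.3,-0.07,-0.17,-1,-0.56,-0.3,-0.07,-0.17,-1,-0.56,-0.3,-0.07,-0.17,-1,-0.56,-0.3,-0.07,-0.17]

```text
time: 1.73
position: [642.9, 211.9, 298.8]
eef_rot: [-0.157, -3.137, 0.005]
wrist_force: [-0.6, -0.0, 1.0]
width: 0.2
grasp_force: 0.0
```

```bash
cat >> h.py <<'E'
def shot(tag):
    s=manip.state(); im=eyes.get_image("wrist")[:,:,::-1].copy(); cv2.imwrite(f"pics/{tag}.png",im)
    np.savez(f"pics/{tag}.npz",p=s["position"],r=s["eef_rot"]); return im,np.array(s["position"]),np.array(s["eef_rot"])
def wray(p,r,uv,z):
    m=eyes.camera_model("wrist"); K=np.array(m["camera_matrix"]); T=np.array(m["tool_from_camera"])
    uv=np.atleast_2d(np.array(uv,float)); d=(uv-K[:2,2])/K[0,0]; th=np.linalg.norm(d,axis=1)
    k=np.where(th>1e-9,np.sin(th)/np.maximum(th,1e-9),1); c=np.c_[d*k[:,None],np.cos(th)]
    Rt=R.from_rotvec(r).as_matrix(); w=c@(Rt@T[:3,:3]).T; o=np.array(p)+Rt@T[:3,3]
    return o+w*((z-o[2])/w[:,2])[:,None]
def toolshift(dst,yaw_y=None):
    "dst: world TCP; yaw_y: wanted heading of tool y, deg"
    s=manip.state(); M=R.from_rotvec(s["eef_rot"]).as_matrix(); d=M.T@(np.array(dst)-s["position"])
    a=np.degrees(np.arctan2(M[1,1],M[0,1])); print("shift m",np.round(d/1000,4),"tool y heading",round(a,2),"roll",None if yaw_y is None else round(-np.radians(yaw_y-a),4))
E
python3 - <<'E'
from h import *
im,p,r=shot("w1"); s=manip.state(); print(s["time"],p,r,s["wrist_force"],s["width"]); toolshift(p)
E
```

```text
1.7833 [642.85076777 211.94867311 298.80233956] [-0.1565787  -3.13707628  0.00539156] [-0.18620978 -0.01632741 -0.84438044] -0.1534293440421226
shift m [-0.0021 -0.0004  0.0005] tool y heading 84.31 roll None
```

View pics/w1.png

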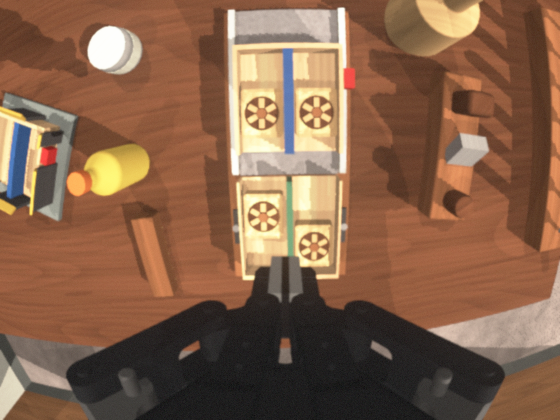

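The wrist view from above shows the blue divider from (288,50) to (290,152) and the loose blocks at (262,113) and (317,111). The ear is at (350,78), the green divider starts at (290,178), and the clamped blocks are at (263,215) and (314,247). The mouth gap is ~20 px.

```bash
cat >> h.py <<'E'
def comps(im,lo,hi,box,amin=30):
    x0,y0,x1,y1=box; m=np.zeros(im.shape[:2],np.uint8)
    m[y0:y1,x0:x1]=cv2.inRange(cv2.cvtColor(im,cv2.COLOR_BGR2HSV),lo,hi)[y0:y1,x0:x1]
    return [q[:,0].astype(float) for q in cv2.findContours(m,cv2.RETR_EXTERNAL,cv2.CHAIN_APPROX_NONE)[0] if cv2.contourArea(q)>amin]
BLUE=((100,120,40),(125,255,255)); GREEN=((55,80,30),(90,255,255)); RED=((0,190,90),(6,255,255))
def rect(p,r,q,z):
    w=wray(p,r,q,z)[:,:2]; c,sz,a=cv2.minAreaRect(w.astype(np.float32)); b=cv2.boxPoints((c,sz,a))
    e=[b[1]-b[0],b[2]-b[1]]; l=max(e,key=np.linalg.norm); l=l if l[0]>0 else -l
    return np.array(c),sorted(sz),np.degrees(np.arctan2(l[1],l[0]))
E
python3 - <<'E'
from h import *
im=cv2.imread("pics/w1.png"); n=np.load("pics/w1.npz"); p,r=n["p"],n["r"]
B=(225,5,360,285)
for nm,c,z in (("blue",BLUE,54),("green",GREEN,52),("red",RED,52)):
    for q in comps(im,*c,B): print(nm,[np.round(v,1) for v in rect(p,r,q,z)])
for q in comps(im,*BLUE,(0,100,80,215)): print("rack blue",[np.round(v,1) for v in rect(p,r,q,50)])
for q in comps(im,*RED,(0,100,80,215)): print("rack red",[np.round(v,1) for v in rect(p,r,q,48)])
# dark brown rosettes
print("ros",np.round(wray(p,r,[[262,113],[317,111]],48),1),np.round(wray(p,r,[[263,216],[314,246]],45),1))
m=comps(im,(0,0,130),(180,50,255),(222,5,362,178),60)
for q in m: print("rail",np.round(q.mean(0)),[np.round(v,1) for v in rect(p,r,q,24)])
E
```

```text
blue [array([514.6, 226.4]), array([ 7.1, 49.8]), np.float32(-4.0)]
rack blue [array([ 568.3, -207.7]), array([ 37.9, 126.2]), np.float32(-27.5)]
rack red [array([ 568.9, -129.8]), array([21.2, 26.5]), np.float32(-14.4)]
ros [[563.5 191.   48. ]
 [567.4 256.5  48. ]] [[692.5 177.4  45. ]
 [740.5 239.6  45. ]]
rail [284.  91.] [array([534.3, 224.2]), array([149.2, 221.6]), np.float32(-4.8)]
```

```bash
python3 - <<'E'
from h import *
im=cv2.imread("pics/w1.png"); n=np.load("pics/w1.npz"); p,r=n["p"],n["r"]
hsv=cv2.cvtColor(im,cv2.COLOR_BGR2HSV)
for u,v in ((289,60),(289,100),(290,145),(291,190),(292,230),(350,78)): print((u,v),hsv[v,u],end=" ")
print()
for nm,c,z in (("blue",((100,80,30),(130,255,255)),54),("green",((45,50,20),(95,255,255)),52),("red",((0,190,80),(10,255,255)),52),("redb",((172,150,80),(180,255,255)),52)):
    for q in comps(im,*c,(225,5,362,260),15):
        if nm=="red": q=q[q[:,0]>340]
        if len(q)>5: print(nm,q.min(0),q.max(0),[np.round(v,1) for v in rect(p,r,q,z)])
# divider edges at rows
for v,z in ((60,54),(100,54),(145,54),(190,52),(230,52)):
    row=hsv[v,278:302]; print(v,[(278+i,*map(int,t)) for i,t in enumerate(row) if (t[0]>45 and t[1]>60)])
E
```

```text
(289, 60) [110 123 181] (289, 100) [110 120 176] (290, 145) [110 117 177] (291, 190) [ 52  68 180] (292, 230) [ 43  69 170] (350, 78) [  1 179 245] 
blue [283.  49.] [292. 152.] [array([551.5, 223.5]), array([  9.8, 124.2]), np.float32(-4.5)]
green [287. 181.] [292. 256.] [array([698.8, 210.9]), array([  6.3, 100. ]), np.float32(-5.2)]
60 [(284, 110, 112, 175), (285, 110, 122, 178), (286, 110, 123, 180), (287, 110, 123, 181), (288, 110, 122, 178), (289, 110, 123, 181), (290, 110, 122, 177), (291, 112, 103, 180)]
100 [(284, 113, 82, 172), (285, 110, 115, 179), (286, 110, 119, 178), (287, 110, 118, 177), (288, 111, 118, 179), (289, 110, 120, 176), (290, 110, 118, 179), (291, 110, 118, 180), (292, 110, 100, 174)]
145 [(285, 114, 79, 175), (286, 110, 115, 180), (287, 110, 115, 178), (288, 110, 117, 179), (289, 110, 116, 178), (290, 110, 117, 177), (291, 110, 118, 181), (292, 111, 113, 178)]
190 [(287, 49, 65, 177), (288, 59, 65, 173), (289, 60, 67, 172), (290, 60, 65, 172), (291, 52, 68, 180)]
230 [(288, 57, 66, 175), (289, 61, 67, 174), (290, 59, 67, 171), (291, 58, 66, 174)]
```

```bash
python3 - <<'E'
from h import *
s=manip.state(); print(s["position"],s["joint_vel"])
toolshift([459,231.4,100],85.1);toolshift([459,231.4,30],85.1)
E
```

```text
[640.75923945 212.60466907 299.32656053] [-0.03363988 -0.06067577 -0.01542495  0.04837374  0.00874492  0.00118909
 -0.02556606]
shift m [0.1825 0.0012 0.1995] tool y heading 84.31 roll -0.0138
shift m [0.1824 0.0014 0.2695] tool y heading 84.31 roll -0.0138
```

move_arm:
  moves: [-1,0.182,0.001,0.1,-0.014,-1,0.182,0.001,0.1,-0.014,-1,0.182,0.001,0.1,-0.014,-1,0.182,0.001,0.1,-0.014,-1,0.182,0.001,0.2,-0.014,-1,0.182,0.001,0.2,-0.014,-1,0.182,0.001,0.24,-0.014,-1,0.182,0.001,0.268,-0.014,-1,0.182,0.001,0.268,-0.014,-1,0.182,0.001,0.268,-0.014,-1,0.182,0.001,0.268,-0.014]

```text
time: 2.7
position: [457.1, 232.3, 33.3]
eef_rot: [-0.129, -3.137, 0.002]
wrist_force: [0.8, 0.1, 0.4]
width: -0.1
grasp_force: 0.0
```

```bash
python3 - <<'E'
from h import *
s=manip.state(); print(s["position"],s["joint_vel"])
e=np.array([.9963,-.0854,0]); 
toolshift(np.array([459,231.4,30])+40*e,85.1);toolshift(np.array([459,231.4,30])+45*e,85.1)
E
```

```text
[457.05905327 232.3144011   33.31630155] [-0.00176994 -0.0435365   0.02196532 -0.03310867  0.00885171  0.01402865
 -0.00566003]
shift m [-0.042  -0.0009  0.0032] tool y heading 85.28 roll 0.0031
shift m [-0.047  -0.0009  0.0032] tool y heading 85.28 roll 0.0031
```

Push the tray, slowing at the end.

move_arm:
  moves: [-1,-0.01,-0.001,0,0,-1,-0.016,-0.001,0,0,-1,-0.021,-0.001,0,0,-1,-0.026,-0.001,0,0,-1,-0.031,-0.001,0,0,-1,-0.036,-0.001,0,0,-1,-0.04,-0.001,0,0,-1,-0.043,-0.001,0,0,-1,-0.045,-0.001,0,0,-1,-0.045,-0.001,0,0,-1,-0.045,-0.001,0,0]

```text
time: 3.62
position: [503.4, 228.2, 34.3]
eef_rot: [0.13, 3.138, 0.001]
wrist_force: [-3.8, 0.5, 4.0]
width: -0.2
grasp_force: 2.1
```

move_arm:
  moves: [-1,-0.002,0,0,0,-1,-0.003,0,0,0,-1,-0.003,0,0,0,-1,-0.003,0,0,0]

```text
time: 3.95
position: [503.5, 228.1, 33.7]
eef_rot: [-0.128, -3.135, 0.0]
wrist_force: [-20.1, 1.5, 15.3]
width: -0.2
grasp_force: 10.2
```

```bash
python3 - <<'E'
from h import *
print(manip.state()["wrist_force"])
im=eyes.get_image("top")[:,:,::-1]; 
c=cv2.resize(im[100:245,155:240],None,fx=4,fy=4,interpolation=cv2.INTER_CUBIC); cv2.imwrite("pics/c2.png",c)
E
```

```text
[-20.12515814   1.45605869  15.255664  ]
```

View pics/c2.png

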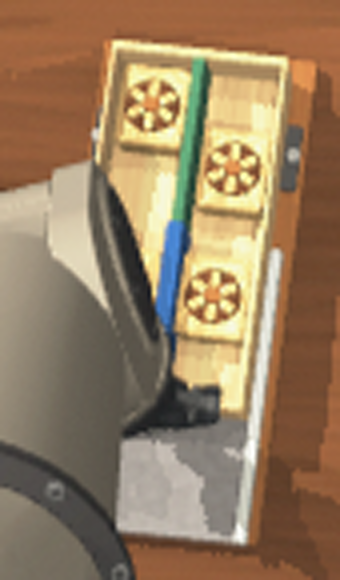

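The crop shows the mouths meeting: the green and blue dividers join at crop (175,225). The right loose block is at (213,293) with free space behind it. Next I back off, lift, and drop behind the right block.

```bash
cat >> h.py <<'E'
e=np.array([.9963,-.0854,0]); l=np.array([.0854,.9963,0]); O=np.array([563.3,222.5,0])
def bw(x,y,z): return O+x*e+y*l+[0,0,z]
E
python3 - <<'E'
from h import *
for t in (bw(-72,0,34),bw(-20,-33,95),bw(-20,-33,28),bw(83,-33,28)): toolshift(t,85.1)
E
```

```text
shift m [ 0.0119 -0.0004 -0.0003] tool y heading 85.31 roll 0.0037
shift m [-0.0397 -0.0336 -0.0615] tool y heading 85.31 roll 0.0037
shift m [-0.04   -0.0336  0.0055] tool y heading 85.31 roll 0.0037
shift m [-0.143 -0.034  0.005] tool y heading 85.31 roll 0.0037
```

move_arm:
  moves: [-1,0.012,0,0,0,-1,0.014,0,0,0.004,-1,0.014,0,-0.04,0.004,-1,0.014,0,-0.065,0.004,-1,0.014,0,-0.065,0.004,-1,-0.02,-0.02,-0.065,0.004,-1,-0.038,-0.034,-0.065,0.004,-1,-0.038,-0.034,-0.06,0.004,-1,-0.038,-0.034,-0.03,0.004,-1,-0.038,-0.034,0,0.004,-1,-0.038,-0.034,0.005,0.004,-1,-0.038,-0.034,0.005,0.004,-1,-0.038,-0.034,0.005,0.004]

```text
time: 5.08
position: [541.4, 190.5, 29.2]
eef_rot: [0.137, 3.138, -0.0]
wrist_force: [1.6, 0.5, 1.4]
width: 0.2
grasp_force: 0.0
```

```bash
python3 - <<'E'
from h import *
im,p,r=shot("w2"); print(p); toolshift(bw(83,-33,28),85.1)
s=manip.state(); print(s["wrist_force"])
E
```

```text
[541.39583452 190.45894318  29.1702694 ]
shift m [-0.1018  0.0006  0.0019] tool y heading 85.01 roll -0.0016
[ 0.40492883 -0.54221246  0.6124229 ]
```

View pics/w2.png

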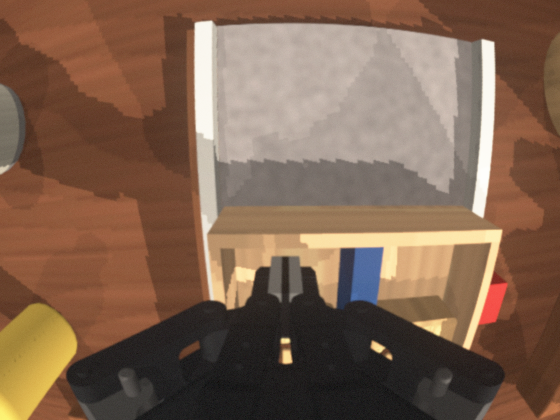

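The wrist view shows the fingers inside the right lane behind the block, centred between the side wall and the blue divider (360,275). Now push.

move_arm:
  moves: [-1,-0.006,0,0.001,0,-1,-0.012,0,0.001,0,-1,-0.018,0,0.001,0,-1,-0.025,0,0.001,0,-1,-0.032,0,0.001,0,-1,-0.039,0,0.001,0,-1,-0.046,0,0.001,0,-1,-0.053,0,0.001,0,-1,-0.06,0,0.001,0,-1,-0.067,0,0.001,0,-1,-0.074,0,0.001,0,-1,-0.08,0,0.001,0,-1,-0.085,0,0.001,0,-1,-0.09,0,0.001,0,-1,-0.094,0,0.001,0,-1,-0.097,0,0.001,0,-1,-0.097,0,0.001,0]

```text
time: 6.55
position: [638.1, 182.0, 27.3]
eef_rot: [0.137, 3.138, -0.0]
wrist_force: [0.4, -0.4, -0.6]
width: -0.1
grasp_force: 0.0
```

move_arm:
  moves: [-1,-0.002,0,0,0,-1,-0.003,0,0,0,-1,-0.004,0,0,0,-1,-0.004,0,0,0]

```text
time: 6.88
position: [641.5, 181.9, 27.3]
eef_rot: [0.136, 3.139, -0.0]
wrist_force: [-0.0, -0.4, -0.2]
width: 0.2
grasp_force: 0.0
```

move_arm:
  moves: [-1,-0.002,0,0,0,-1,-0.003,0,0,0,-1,-0.004,0,0,0,-1,-0.004,0,0,0]

```text
time: 7.22
position: [642.2, 181.9, 27.0]
eef_rot: [-0.135, -3.132, 0.001]
wrist_force: [-21.1, 0.0, 16.0]
width: 0.2
grasp_force: 10.8
```

```bash
python3 - <<'E'
from h import *
for t in (bw(-20,33,95),bw(-20,33,28)): toolshift(t,85.1)
E
```

```text
shift m [ 0.1025  0.0666 -0.0674] tool y heading 85.06 roll -0.0007
shift m [ 0.1021  0.0667 -0.0004] tool y heading 85.06 roll -0.0007
```

move_arm:
  moves: [-1,0.01,0,0,0,-1,0.014,0,-0.01,0,-1,0.016,0,-0.045,0,-1,0.02,0,-0.068,0,-1,0.045,0.02,-0.068,0,-1,0.075,0.045,-0.068,0,-1,0.1,0.062,-0.068,0,-1,0.105,0.067,-0.066,0,-1,0.105,0.067,-0.06,0,-1,0.105,0.067,-0.03,0,-1,0.105,0.067,-0.005,0,-1,0.105,0.067,0.001,0,-1,0.105,0.067,0.001,0,-1,0.105,0.067,0.001,0]

```text
time: 8.38
position: [547.5, 256.6, 27.0]
eef_rot: [0.138, 3.138, -0.001]
wrist_force: [-1.2, 0.6, 0.0]
width: 0.2
grasp_force: 0.0
```

```bash
python3 - <<'E'
from h import *
print(manip.state()["position"], manip.state()["wrist_force"]);toolshift(bw(83,33,28),85.1)
E
```

```text
[547.4738376  256.6284517   26.95628598] [-1.15916776  0.58154482  0.02167857]
shift m [-0.1017  0.0006 -0.001 ] tool y heading 84.96 roll -0.0025
```

move_arm:
  moves: [-1,-0.006,0,0,0,-1,-0.012,0,0,0,-1,-0.018,0,0,0,-1,-0.025,0,0,0,-1,-0.032,0,0,0,-1,-0.039,0,0,0,-1,-0.046,0,0,0,-1,-0.053,0,0,0,-1,-0.06,0,0,0,-1,-0.067,0,0,0,-1,-0.074,0,0,0,-1,-0.08,0,0,0,-1,-0.085,0,0,0,-1,-0.09,0,0,0,-1,-0.094,0,0,0,-1,-0.098,0,0,0,-1,-0.101,0,0,0,-1,-0.101,0,0,0]

```text
time: 9.88
position: [647.2, 248.4, 26.1]
eef_rot: [-0.137, -3.138, 0.001]
wrist_force: [-1.1, 0.1, 0.4]
width: 0.1
grasp_force: 0.0
```

move_arm:
  moves: [-1,-0.002,0,0,0,-1,-0.003,0,0,0,-1,-0.003,0,0,0,-1,-0.003,0,0,0]

```text
time: 10.22
position: [647.6, 248.5, 26.0]
eef_rot: [-0.135, -3.134, 0.001]
wrist_force: [-16.7, -2.0, 9.7]
width: 0.1
grasp_force: 7.9
```

```bash
python3 - <<'E'
from h import *
for t in (bw(18,0,110),): toolshift(t,85.1)
E
```

```text
shift m [ 0.0642 -0.0333 -0.0837] tool y heading 85.06 roll -0.0007
```

move_arm:
  moves: [-1,0.01,0,0,0,-1,0.014,0,-0.01,0,-1,0.016,0,-0.045,0,-1,0.02,0,-0.075,0,0.2,0.045,-0.02,-0.084,0,0.2,0.066,-0.033,-0.084,0,0.2,0.066,-0.033,-0.084,0,0.2,0.066,-0.033,-0.084,0,0.2,0.066,-0.033,-0.084,0,0.2,0.066,-0.033,-0.084,0]

```text
time: 11.05
position: [582.2, 221.8, 110.6]
eef_rot: [0.136, 3.138, 0.001]
wrist_force: [-1.1, -0.1, 0.6]
width: 51.4
grasp_force: 0.0
```

```bash
python3 - <<'E'
from h import *
im,p,r=shot("w3"); print(p,manip.state()["width"]); toolshift(bw(18,0,27),85.1)
for q in comps(im,(100,70,30),(130,255,255),(150,60,420,400),60): print("blue",q.min(0),q.max(0),[np.round(v,1) for v in rect(p,r,q,54)])
E
```

```text
[582.20600277 221.76724095 110.64198481] 51.192994080844954
shift m [ 0.0008 -0.0007  0.0834] tool y heading 85.04 roll -0.001
blue [275. 138.] [292. 315.] [array([585.6, 220.5]), array([ 10.6, 126.5]), np.float32(-4.5)]
```

View pics/w3.png

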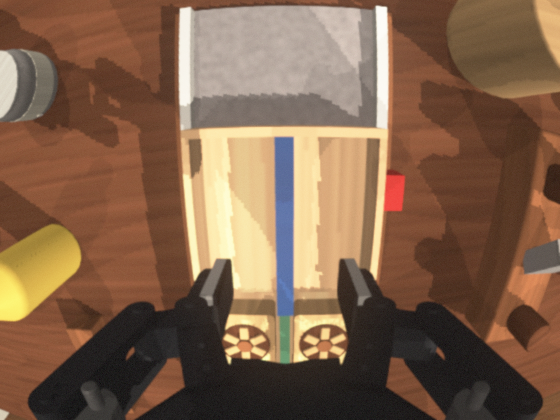

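The view shows both lanes of the loose tray emptied, the blue divider running (284,138)–(285,315) centred between the open fingers, and both outer blocks level just inside the clamped mouth at (245,342) and (323,341). Next I descend and grip the divider.

move_arm:
  moves: [0.2,0,-0.001,0.03,0,0.2,0,-0.001,0.06,0,0.2,0,-0.001,0.078,0,0.2,0,-0.001,0.082,0,0.2,0,-0.001,0.082,0,-1,0,-0.001,0.082,0,-1,0,-0.001,0.082,0,-1,0,-0.001,0.082,0,-1,0,-0.001,0.082,0,-1,0,-0.001,0.082,0,-1,0,-0.001,0.082,0,-1,0,-0.001,0.082,0]

```text
time: 12.1
position: [582.3, 220.6, 29.8]
eef_rot: [0.136, 3.137, 0.002]
wrist_force: [-1.1, -0.3, 7.8]
width: 10.9
grasp_force: 59.4
```

move_arm:
  moves: [-1,0.002,0,0,0,-1,0.003,0,-0.003,0,-1,0.003,0,-0.01,0,-1,0.003,0,-0.02,0,-1,0.005,0,-0.04,0,-1,0.005,0,-0.065,0,-1,0.005,0,-0.095,0,-1,0.005,0,-0.125,0,-1,0.005,0,-0.15,0,-1,0.005,0,-0.16,0,-1,0.005,0,-0.16,0,-1,0.005,0,-0.16,0]

```text
time: 13.1
position: [576.2, 220.7, 188.1]
eef_rot: [-0.136, -3.139, -0.0]
wrist_force: [-0.6, -0.0, -3.3]
width: 11.1
grasp_force: 58.8
```

```bash
python3 - <<'E'
from h import *
im,p,r=shot("w4"); s=manip.state(); print(p,s["width"],s["grasp_force"],s["wrist_force"],s["torque"])
for q in comps(im,(100,70,30),(130,255,255),(150,60,420,400),60): print("blue",q.min(0),q.max(0),[np.round(v,1) for v in rect(p,r,q,p[2]+24)])
# rack pose from top view first estimate
t=cv2.imread("pics/top0.png")
for q in comps(t,*BLUE,(330,160,365,215)):
    w=ray("top",q,50)[:,:2]; print("rack blue",cv2.minAreaRect(w.astype(np.float32)))
toolshift([548,-213,p[2]],63.5)
E
```

```text
[576.21792451 220.7273615  188.07591419] 10.908903927481518 58.783984780311584 [ 0.08472217 -0.28786012 -4.06769259] [ 0.0156259  -0.02124711 -0.0328043 ]
blue [270. 151.] [300. 364.] [array([565.9, 221.7]), array([ 12.3, 100.6]), np.float32(-5.2)]
rack blue ((558.6519775390625, -218.38442993164062), (12.958980560302734, 125.96822357177734), 63.51136016845703)
shift m [-0.0098 -0.4343 -0.0006] tool y heading 85.04 roll 0.3759
```

View pics/w4.png

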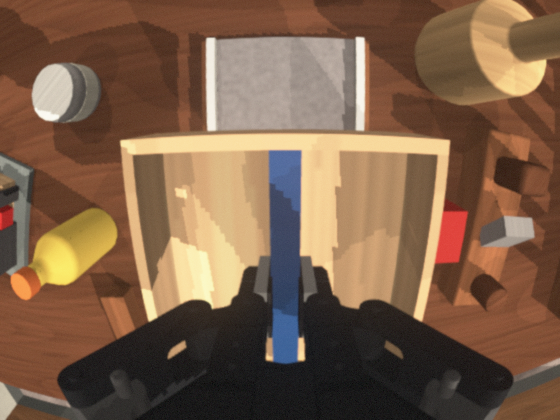

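The view shows the empty tray held straight by its divider (285,250), its ear at (452,232) on the +y side, and the track clear behind. I carry it high over the glue bottle to a hover beyond the rack, so the camera can see the rack.

move_arm:
  moves: [-1,-0.01,-0.03,-0.02,0,-1,-0.02,-0.07,-0.04,0.02,-1,-0.035,-0.11,-0.062,0.06,-1,-0.047,-0.15,-0.062,0.1,-1,-0.06,-0.19,-0.062,0.15,-1,-0.072,-0.23,-0.062,0.2,-1,-0.085,-0.27,-0.062,0.25,-1,-0.097,-0.31,-0.062,0.3,-1,-0.11,-0.35,-0.062,0.34,-1,-0.122,-0.39,-0.062,0.37,-1,-0.134,-0.43,-0.062,0.376,-1,-0.143,-0.46,-0.062,0.376,-1,-0.148,-0.48,-0.062,0.376,-1,-0.15,-0.488,-0.062,0.376,-1,-0.15,-0.488,-0.062,0.376,-1,-0.15,-0.488,-0.062,0.376,-1,-0.15,-0.488,-0.062,0.376,-1,-0.15,-0.488,-0.062,0.376]

```text
time: 14.65
position: [683.9, -276.6, 249.8]
eef_rot: [-0.717, -3.058, -0.001]
wrist_force: [-0.1, 0.9, -3.1]
width: 11.0
grasp_force: 59.3
```

```bash
python3 - <<'E'
from h import *
im,p,r=shot("w5"); s=manip.state(); print(p,s["width"],s["grasp_force"],s["wrist_force"],s["joint_vel"]); toolshift(p)
for q in comps(im,(100,70,30),(130,255,255),(150,0,420,125),60): print("blue",q.min(0),q.max(0),[np.round(v,1) for v in rect(p,r,q,50)])
for q in comps(im,(0,150,80),(10,255,255),(150,0,560,125),60): print("red",q.min(0),q.max(0),[np.round(v,1) for v in rect(p,r,q,48)])
t=eyes.get_image("top")[:,:,::-1]; c=cv2.resize(t[100:245,155:240],None,fx=3,fy=3,interpolation=cv2.INTER_CUBIC)
o=np.zeros((440,820,3),np.uint8);o[:420,:560]=im;o[:435,560:815]=c; cv2.imwrite("pics/c5.png",o[:,:800])
E
```

```text
[ 683.89605866 -276.6179579   249.77523203] 10.539043671692797 59.26704168319702 [-0.54497372 -0.20223789 -3.48193552] [ 0.00178106 -0.004194    0.00347618 -0.00390225 -0.00095135  0.00246835
  0.00157356]
shift m [0.0001 0.0001 0.0003] tool y heading 63.59 roll None
blue [275.   2.] [285. 117.] [array([ 560.5, -221.1]), array([ 10.4, 126.2]), np.float32(-26.4)]
red [419.  76.] [442.  93.] [array([651.2, -80.8]), array([19.4, 29.2]), np.float32(69.7)]
red [493.  68.] [512.  93.] [array([679.9,  18.2]), array([28.7, 30.4]), np.float32(86.2)]
red [390.  43.] [425.  58.] [array([606.2, -90.5]), array([16.5, 41.7]), np.float32(81.2)]
red [343.  23.] [354.  48.] [array([ 568.1, -144.4]), array([11.9, 28.7]), np.float32(-27.1)]
red [494.   0.] [516.  25.] [array([601.,  66.]), array([23.5, 38.8]), np.float32(8.9)]
```

View pics/c5.png

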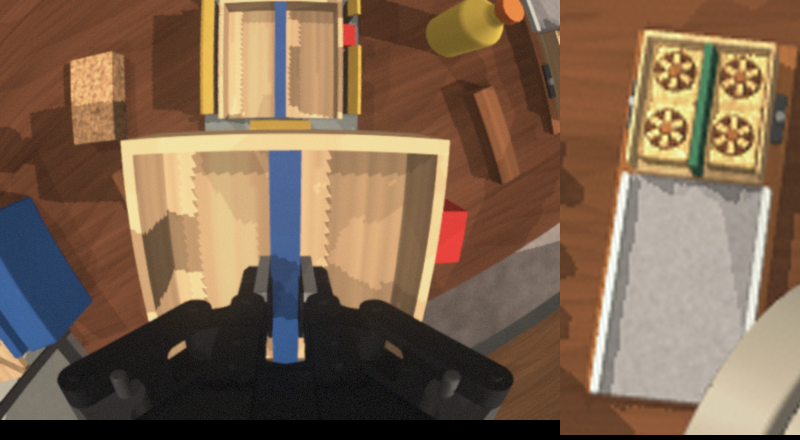

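The composite shows all four blocks packed at the closed end of the clamped tray (right panel). It also shows the rack with the stacked tray's divider at (280,60) and its ear at (349,35), on the same side as the held tray's ear at (452,235). Now I compute the placement from divider against divider.

```bash
python3 - <<'E'
from h import *
im=cv2.imread("pics/w5.png"); n=np.load("pics/w5.npz"); p,r=n["p"],n["r"]; M=R.from_rotvec(r).as_matrix()
for q in comps(im,(100,70,30),(130,255,255),(200,135,350,300),60): 
    v0=q[:,1].min(); u=q[q[:,1]<v0+3,0]; print("held back end px",v0,u.min(),u.max())
    w=wray(p,r,[[(u.min()+u.max())/2,v0-.5]],p[2]+24.2); print("in tool",np.round((w-p)@M,1))
    w=wray(p,r,[[q[q[:,1]<250,0].min(),200],[q[q[:,1]<250,0].max(),200]],p[2]+24.2); print(np.round((w-p)@M,1))
q=comps(im,(100,70,30),(130,255,255),(150,0,420,125),60)[0]
c,sz,a=rect(p,r,q,50); er=np.array([np.cos(np.radians(a)),np.sin(np.radians(a))]); w=wray(p,r,q,50)[:,:2]
t=(w-c)@er; print("stacked ends along",t.min()-.6,t.max()+.6, c+er*(t.min()-.6), "angle",a)
for v in (10,40,70,100): 
    k=q[abs(q[:,1]-v)<1,0]; print(v,k.min(),k.max(),np.round(wray(p,r,[[(k.min()+k.max())/2,v]],50)[0,:2],1))
E
```

```text
held back end px 151.0 270.0 300.0
in tool [[ 60.7   0.1 -24.1]]
[[ 42.1  -5.5 -24.2]
 [ 42.1   5.7 -24.2]]
stacked ends along -63.72193057978253 63.72200625428437 [ 503.42005896 -192.77249893] angle -26.352728
10 275.0 285.0 [ 512.5 -197.2]
40 276.0 284.0 [ 543.2 -212.4]
70 275.0 284.0 [ 572.3 -227.4]
100 275.0 284.0 [ 600.8 -241.5]
```

```bash
python3 - <<'E'
from h import *
toolshift([557.6,-219.7,250],63.5);toolshift([557.6,-219.7,100],63.5)
E
```

```text
shift m [ 0.1387 -0.0049  0.0003] tool y heading 63.58 roll 0.0014
shift m [ 0.1386 -0.0049  0.1503] tool y heading 63.58 roll 0.0014
```

move_arm:
  moves: [-1,0.03,-0.001,0,0,-1,0.065,-0.002,0,0.001,-1,0.1,-0.004,0,0.001,-1,0.125,-0.005,0.02,0.001,-1,0.136,-0.005,0.05,0.001,-1,0.139,-0.005,0.085,0.001,-1,0.139,-0.005,0.115,0.001,-1,0.139,-0.005,0.137,0.001,-1,0.139,-0.005,0.147,0.001,-1,0.139,-0.005,0.15,0.001,-1,0.139,-0.005,0.15,0.001,-1,0.139,-0.005,0.15,0.001,-1,0.139,-0.005,0.15,0.001]

```text
time: 15.83
position: [557.9, -221.2, 101.8]
eef_rot: [0.722, 3.055, 0.0]
wrist_force: [-0.1, 0.6, -4.5]
width: 10.9
grasp_force: 59.1
```

```bash
python3 - <<'E'
from h import *
im,p,r=shot("w6"); s=manip.state(); print(p,s["wrist_force"]); toolshift([557.6,-219.7,66],63.5)
E
```

```text
[ 557.89617872 -221.23224891  101.7828593 ] [ 0.02238621 -1.31811633 -2.55274691]
shift m [0.0009 0.0012 0.0356] tool y heading 63.42 roll -0.0014
```

View pics/w6.png

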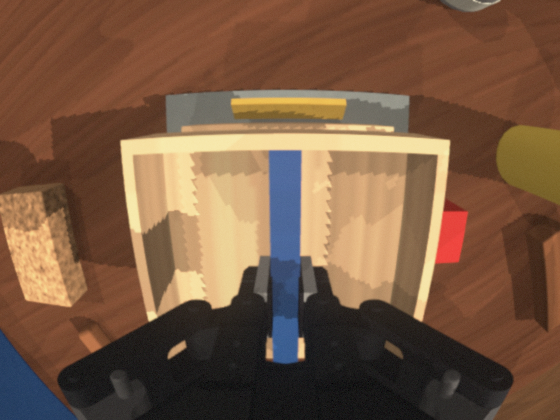

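The view shows the held tray square over the rack: the base edge runs (166,95)–(408,97), the fence yellow is centred at 289, and the stacked tray's rim spans 180–393. That puts the tray ~1 mm off in y, so I correct it and descend.

move_arm:
  moves: [-1,0.001,0.0013,0.004,0,-1,0.001,0.0013,0.009,0,-1,0.001,0.0013,0.014,0,-1,0.001,0.0013,0.018,0,-1,0.001,0.0013,0.022,0,-1,0.001,0.0013,0.026,0,-1,0.001,0.0013,0.029,0,-1,0.001,0.0013,0.031,0,-1,0.001,0.0013,0.031,0]

```text
time: 16.63
position: [556.5, -219.3, 68.8]
eef_rot: [-0.722, -3.057, 0.0]
wrist_force: [-0.3, -0.8, -4.1]
width: 11.1
grasp_force: 59.2
```

```bash
python3 - <<'E'
from h import *
s=manip.state(); print(s["position"],s["wrist_force"],s["torque"]); toolshift([557.6,-219.7,66],63.5)
E
```

```text
[ 556.5025116  -219.3193207    68.83397244] [-0.30157009 -0.82788911 -4.1196815 ] [ 0.06422746 -0.05898354  0.02163263]
shift m [-0.0012  0.0002  0.0028] tool y heading 63.42 roll -0.0014
```

Inside the fence with no contact. Down the last few mm.

move_arm:
  moves: [-1,-0.001,0,0.001,0,-1,-0.001,0,0.002,0,-1,-0.001,0,0.003,0,-1,-0.001,0,0.003,0,-1,-0.001,0,0.003,0]

```text
time: 17.05
position: [557.6, -219.8, 66.4]
eef_rot: [0.722, 3.057, -0.0]
wrist_force: [0.2, -0.2, -3.3]
width: 10.7
grasp_force: 59.2
```

move_arm:
  moves: [-1,0,0,0.001,0,-1,0,0,0.002,0,-1,0,0,0.002,0]

```text
time: 17.3
position: [557.7, -219.8, 65.7]
eef_rot: [0.722, 3.057, 0.002]
wrist_force: [-10.0, 4.7, 25.4]
width: 10.7
grasp_force: 63.4
```

Seated at z ≈ 65.7 (underside ≈ 50). I ease off, open partway, and rise.

move_arm:
  moves: [-1,0,0,-0.001,0,-1,0,0,-0.001,0,-0.2,0,0,-0.001,0,0,0,0,-0.001,0,0,0,0,-0.001,0,0,0,0,-0.001,0,0,0,0,-0.01,0,0,0,0,-0.03,0,0,0,0,-0.06,0,0,0,0,-0.1,0,0,-0.03,0,-0.14,0,0,-0.07,0,-0.17,0,0,-0.11,0,-0.19,0,0,-0.14,0,-0.19,0,0,-0.14,0,-0.19,0,0,-0.14,0,-0.19,0]

```text
time: 18.63
position: [684.3, -283.6, 254.6]
eef_rot: [0.722, 3.057, -0.002]
wrist_force: [-1.7, -0.4, -0.5]
width: 42.9
grasp_force: 0.0
```

```bash
python3 - <<'E'
from h import *
im,p,r=shot("w7"); s=manip.state(); print(s["time"],p,s["wrist_force"],s["width"])
for q in comps(im,(100,70,30),(130,255,255),(200,0,350,200),60): print("blue",q.min(0),q.max(0),[[np.round(v,1) for v in rect(p,r,q,z)] for z in (90,)])
E
```

```text
18.6833 [ 684.31725982 -283.57774569  254.58099483] [-0.0282802   0.05713236 -0.39354061] 42.447065099159104
blue [280.   0.] [291. 114.] [[array([ 567.3, -224.7]), array([ 10.2, 112.4]), np.float32(-26.5)]]
```

View pics/w7.png

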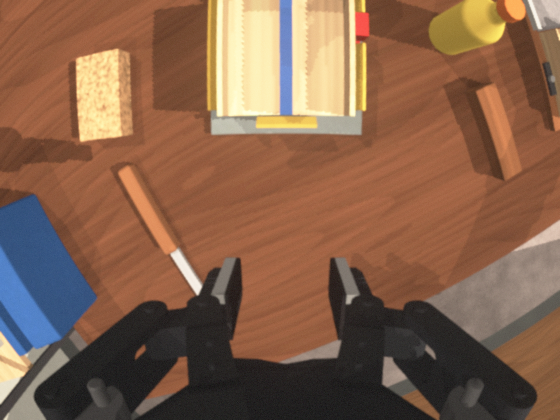

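```bash
python3 -c "
from plant import manip
print(manip.sign_off())"
```

```text
the job is handed in; nothing more can be done
None
```

The job is handed in at about 19 s: all four blocks are packed at the clamped tray's closed end, and the emptied tray is stacked square in the rack with its red ear in the slot and released; I viewed 12 pictures, though, two over the limit of 10.

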